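# Turn a ratcheted hardware carousel back to the washers

## Robot

A 6-joint arm with a two-finger parallel gripper is mounted at the origin on the work surface. World frame = base frame: x ahead of the robot, y to its left, z up, the work surface at z = 0. Lengths are in m, angles in rad, forces in N, time in s.
With the tool pointing down it reaches from about 0.25 to 0.725 m from the base axis. Payload 4 kg.
Tool frame: the origin (TCP) lies at the very end of the fingers, on their centre line; the grasp point (between the pads) lies 19 mm behind it; z points along the fingers, y is the line along which they close (so a half turn about z gives the same grasp; the last joint's range is limited). The gripper opens to 85 mm and grips with 20 to 120 N. Pads are 22 mm wide; open, the fingers measure 114 mm over their backs; the gripper's body (76 mm by 85 mm) begins 54 mm behind the grasp point. The pads swing forward as they close: fully open they stand 13 mm farther back than shut.
Start: joints at [-1.246, 0.241, 0.005, 1.335, 0, 1.571], TCP at [0.16, -0.474, 0.231] pointing down, gripper open.
Joint ranges: [-2.72, 2.72], [-1.05, 1.87], [-1.09, 1.28], [-1.99, 2.15], [-1.42, 1.44], [-3.14, 3.14]. Speed limits (rad/s): [2.79, 2.79, 3.14, 3.14, 3.14, 3.14].

## Interface

Orientations are given as a unit quaternion [x, y, z, w].
In Python, from workcell import bot, vision, workorder gives the robot as it stands.
- The arm moves only by the shell command python3 -m creep 'ROWS' [OPENING]. ROWS is JSON, a list of rows, each a list of 2 entries, a list of its own where there are three numbers: the shift along the tool's x, y, z in mm, then the turn, a rotation vector about the tool's x, y, z in rad. In form: [[[dx, dy, dz], [wx, wy, wz]], ...]. A call has 1 to 12 rows; each row shifts and turns the commanded pose from where the row before left it, along the tool's axes as they then stand; what a row does not reach is not made up. A row lasts 1/8 s, in which the tool goes at most 62.5 mm and 10.7 degrees, less where a joint would pass 70% of its speed; a pose out of reach is approached as far as the arm can. A call is refused whole if a number of a shift passes 62.5 or a number of a turn 0.188, either way. A call with a gripper value outside its range is refused whole. OPENING is the finger opening in mm, from 0 to 85.4, set as the call begins (- or left out, the last holds). The fingers move at their own pace and stop on an object; the grip force is fixed at half the most. Time passes only in rows, so rows that do not move let the fingers close. It gives the time, the measured TCP pose, the force, the opening and the grip force at its end, in the units of the state.
- bot.get_obs(): the state, without advancing time (a new reading comes with each control period).
- vision.camera(name): name is "scene" or "top"; returns a dict with "image" (400x640x3 uint8, blue, green, red), "z_map" (400x640 float32, m along the optical axis (not along the pixel's ray), 0 where there is no reading), "K" (3x3 intrinsics, pixels), "k1" (the pictures are not rectified: a ray, as slopes to the right and down, at radius r is drawn at 1 + k1 r^2 times it, then the intrinsics apply), "rvec" (rotation vector, rad) and "tvec" (3), from world to camera coordinates, as OpenCV has them. Camera axes: x right, y down, z forward; pixel columns grow to the right and rows downward; lengths in m; the calibration is good to about 2 mm. A picture is of the moment at which its call begins.
- workorder.job_done(): hands the job in; it is judged then, once.
Trained networks look in a picture, given as the dict that the camera call returned (one of the last four; its "shot" number tells which), for a name from the list of things; names that differ only in an ending like _2 or _b are one class to them, and where a whole thing is asked for, a point or a joint stands for the part that bears it (a point fixed in the world has none). Each returns a list of dicts, best first, with "score" (0 to 1); they miss things now and then, are a little off and sometimes report something else, mostly with a low value. They report only what shows in the picture. A call takes as long as a camera call.
- vision.spot_in(picture, query): "position" ([column, row] in pixels, amid what is visible of it).
- vision.place_of(picture, query): "position" ([column, row] in pixels: a listed point, or the origin of a listed thing).
The state is a dict: "clock": time; "joint_pos": joint angles; "joint_vel": joint speeds; "tau": joint torques, N m; "eef_pos": TCP position; "tool_rot": TCP orientation; "ft_force": force on the tool from outside, world axes, zero at the start; "ft_torque": the same for the moment, N m; "grip_width": finger opening in m; "grasp_force": force on a finger pad.
Only numpy, scipy, OpenCV 4.12 (cv2) and the standard library are available. Lean on these libraries where they do the work, as an engineer would, in place of code of your own. Each camera call takes 0.05 s, during which the arm holds its last target. There are 200 camera calls.

## Task

On the shop counter, the six-pocket carousel of loose hardware has been clicked on past the pocket a customer wants. Throw its pawl back off the teeth with the ball-ended lever and leave it thrown back, then turn the carousel back (anticlockwise) by its bar knob until the pocket with the flat washers stands squarely at the serving lip, and let go.

Things in the scene. Friction and masses are not known exactly. Their poses are not given: they have to be found in the camera images.
- knob_grip (a point): Centre of the black bar knob (70 long, 18 wide, 32 high) on the carousel's upright axis, 91 mm above the counter; knob top at 107. x runs along the bar to the washer pocket (bump on that end); z up. Grey tray 194 across, walls up to 48 mm high; steel saw-tooth rim 234 across. Base fixed; its serving lip (aluminium tongue, two ribs) lies a quarter turn clockwise, from above, from the pawl.
- tray (a joint): Turn of tray and knob, rad: 0 = washer pocket squarely at the serving lip; grows as it is clicked on, clockwise from above. Starts at 0.75 to 1.35. Pawl on the teeth: it turns back at most one tooth (0.35), then is blocked. Pawl thrown back: it turns both ways against light friction (0.06 N m) and stays where left. Stops at -0.8 and 2.2.
- pawl_ball (a point): Centre of the black ball, 20 mm across, topping the pawl's lever, a 10 mm steel rod standing beside the tray. Pawl on the teeth: ball about 130 mm from the knob's axis, about 102 mm above the counter. The lever's pivot is level, tangential to the tray, 152 mm from the axis, 42 mm up; the ball swings straight outward from the knob on a 64 mm radius.
- pawl (a joint): Swing of the pawl, rad: about 0 to 0.25 = lying on the teeth by its weight; grows as the lever swings outward, away from the knob. Past about 0.75 it topples outward by itself and rests thrown back on its stop at 1.45; short of that it falls back on the teeth. Under 1 N at the ball moves it.

How it is judged:
On the way:
1. the pawl is thrown back while the tray still stands clicked on past the serving lip (value of joint pawl above 1.1 rad and value of joint tray above 0.3 rad), for 0.2 s.
At the end, for the whole second after the job is handed in: The washer pocket stands at the serving lip to within 12 degrees (0.21 rad), the tray is at rest, and the pawl lies thrown back (over 1.1 rad) (value of joint tray between -0.21 and 0.21 rad and velocity of joint tray between -0.05 and 0.05 rad/s and value of joint pawl above 1.1 rad); the robot touches nothing.
It also fails if it takes over 48 s, if anything falls off the work surface, if the arm or the gripper's body presses on something with over 40 N, if the wrist force passes 120 N, or if a joint passes its speed limit or range.

## Working session

There is one attempt and no reset: what is moved stays moved. The work goes in short steps, Python scripts to look and compute and a shell command to move; the robot and the scene stay as the last step left them, time stands still between calls to the robot, and variables do not carry over. Pictures are saved under pics/ and viewed, at most 10 in all, crops included, and the job is handed in when it is done.

```bash
mkdir -p pics
cat > h.py <<'E'
import numpy as np, cv2
from workcell import bot, vision, workorder
from scipy.spatial.transform import Rotation as R
def ray(p,px):
    K=p["K"];u=np.array([(px[0]-K[0,2])/K[0,0],(px[1]-K[1,2])/K[1,1]]);s=u.copy()
    for _ in range(20): s=u/(1+p["k1"]*(s@s))
    Rm=cv2.Rodrigues(np.array(p["rvec"],float))[0];t=np.array(p["tvec"],float).ravel()
    return -Rm.T@t, Rm.T@np.array([s[0],s[1],1.]), 
def at_z(p,px,z):
    c,d=ray(p,px); return c+d*(z-c[2])/d[2]
def at_depth(p,px):
    c,d=ray(p,px); return c+d*p["z_map"][int(round(px[1])),int(round(px[0]))]
def two(a,pa,b,pb):
    A=[];B=[]
    M=np.zeros((3,3));v=np.zeros(3)
    for p,q in((a,pa),(b,pb)):
        c,d=ray(p,q);d=d/np.linalg.norm(d);P=np.eye(3)-np.outer(d,d);M+=P;v+=P@c
    return np.linalg.solve(M,v)
E
python3 - <<'E'
from h import *
np.set_printoptions(precision=3,suppress=True)
ps={}
for n in("scene","top"):
    p=vision.camera(n);ps[n]=p;cv2.imwrite(f"pics/{n}0.png",p["image"])
    print(n,ray(p,(320,200)))
    for q,z in(("knob_grip",.091),("pawl_ball",.102)):
        for r in vision.place_of(p,q)[:2]: print(n,q,r["position"],r["score"],at_z(p,r["position"],z),at_depth(p,r["position"]))
        for r in vision.spot_in(p,q)[:2]: print(" spot",n,q,r["position"],r["score"],at_z(p,r["position"],z))
o=bot.get_obs();print(o["clock"],o["eef_pos"],R.from_quat(o["tool_rot"]).as_matrix())
E
```

```text
scene (array([0.95 , 0.208, 0.715]), array([-0.539, -0.187, -0.821]))
scene knob_grip [318.7, 203.8] 0.84 [0.548 0.067 0.091] [0.557 0.07  0.106]
 spot scene knob_grip [321.8, 236.2] 0.6 [0.598 0.089 0.091]
scene pawl_ball [412.6, 221.5] 0.84 [0.54  0.203 0.102] [0.546 0.203 0.111]
 spot scene pawl_ball [318.8, 232.0] 0.71 [0.599 0.085 0.102]
 spot scene pawl_ball [413.0, 239.2] 0.65 [0.568 0.21  0.102]
top (array([0.439, 0.1  , 0.74 ]), array([ 0.156, -0.026, -0.987]))
top knob_grip [327.4, 198.9] 0.76 [0.543 0.07  0.091] [0.541 0.071 0.104]
 spot top knob_grip [325.2, 201.9] 0.75 [0.538 0.074 0.091]
top pawl_ball [249.4, 200.6] 0.81 [0.538 0.206 0.102] [0.537 0.205 0.112]
 spot top pawl_ball [254.0, 206.1] 0.55 [0.529 0.198 0.102]
0.5 [ 0.16  -0.474  0.231] [[ 0.948  0.319 -0.   ]
 [ 0.319 -0.948  0.   ]
 [ 0.    -0.    -1.   ]]
```

View pics/top0.png

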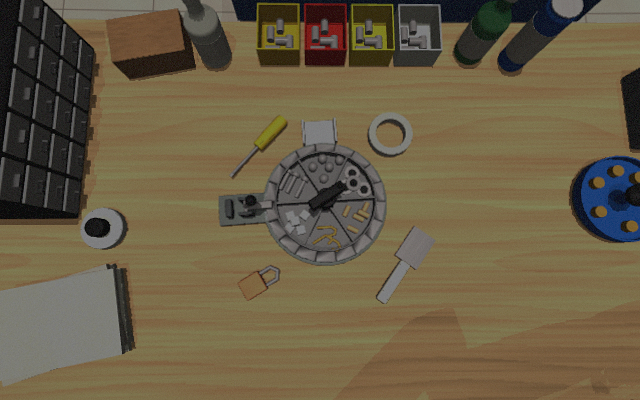

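View pics/scene0.png

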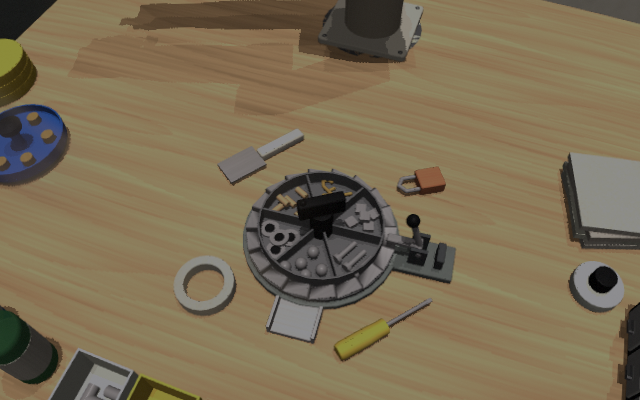

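The top view shows the knob at about (327,199), the ball at (249,201), the lip straight up at (320,132) and the washers at upper right, (358,182). The networks' points agree with this. Next I'll measure the bar angle and start the approach with the gripper closed.

```bash
python3 - <<'E'
from h import *
np.set_printoptions(precision=3,suppress=True)
for n in("top","scene"):
    p=vision.camera(n)
    P=[]
    for v in range(150,270):
        for u in range(260,390):
            if p["z_map"][v,u]>0:
                X=at_depth(p,(u,v))
                if X[2]>.099 and np.hypot(X[0]-.545,X[1]-.069)<.06:P.append(X)
    P=np.array(P);m=P.mean(0);w,V=np.linalg.eigh(np.cov(P[:,:2].T));d=V[:,1];d=d*np.sign(d[0])
    t=(P[:,:2]-m[:2])@d;s=(P[:,:2]-m[:2])@V[:,0]
    print(n,len(P),m,"bar ang",np.arctan2(d[1],d[0]),"len",np.ptp(t),np.ptp(s),"mid",m[:2]+d*(t.max()+t.min())/2)
    if n=="top":
        for q in((320,132),):print("lip",at_depth(p,q))
E
python3 -m creep '[[[0,0,0],[0,0,0.163]],[[0,0,0],[0,0,0.162]],[[20,-30,0],[0,0,0]],[[30,-50,0],[0,0,0]]]' 0; python3 -c "
from h import *
o=bot.get_obs();print(o['clock'],o['eef_pos'],o['joint_pos'],R.from_quat(o['tool_rot']).as_matrix().round(3))"
```

```text
top 416 [0.548 0.072 0.105] bar ang -0.9879751466687311 len 0.07026207591104383 0.018157698543692133 mid [0.548 0.071]
lip [0.695 0.081 0.01 ]
scene 612 [0.552 0.072 0.106] bar ang -0.9775516510068399 len 0.07060550367734472 0.01966418429760511 mid [0.551 0.073]
clock: 1.1
eef_pos: [0.2098, -0.3941, 0.2311]
tool_rot: [1.0, -0.002, 0.0, 0.0]
ft_force: [0.5, 0.5, 0.4]
grip_width: 0.0123
grasp_force: 0.0
1.1 [ 0.20983506 -0.39408813  0.23110643] [-1.08166210e+00  1.34323593e-01 -1.27411914e-01  1.30839865e+00
  2.07023041e-04  2.06319254e+00] [[ 1.    -0.003  0.   ]
 [-0.003 -1.    -0.   ]
 [ 0.     0.    -1.   ]]
```

```bash
python3 -m creep '[[[30,-50,0],[0,0,0]],[[30,-50,0],[0,0,0]],[[30,-50,0],[0,0,0]],[[30,-50,0],[0,0,0]],[[30,-50,0],[0,0,0]],[[30,-50,0],[0,0,0]],[[30,-50,0],[0,0,0]],[[30,-50,0],[0,0,0]],[[30,-50,0],[0,0,0]],[[30,-50,0],[0,0,0]],[[30,-50,0],[0,0,0]],[[0,0,40],[0,0,0]]]'; python3 -c "
from h import *
p=vision.camera('scene');cv2.imwrite('pics/s1.png',p['image'][60:340,180:540])
o=bot.get_obs();print(o['clock'],o['eef_pos'],o['joint_pos'])"
```

```text
clock: 2.6
eef_pos: [0.5438, 0.0838, 0.1975]
tool_rot: [0.998, 0.059, 0.002, -0.033]
ft_force: [0.1, 0.0, -0.0]
grip_width: -0.0003
grasp_force: 0.0
2.65 [0.5377151  0.08251305 0.18942332] [0.11626148 0.3533863  0.04856733 1.2729538  0.06456284 3.14060542]
```

View pics/s1.png

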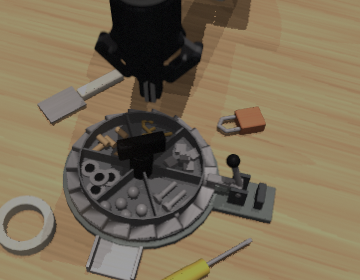

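The closed gripper hangs above the tray just inside the ball, which is at about (233,160) in the crop. The wrist reached its joint limit, so I'll turn the tool the other way until tool x points radially at the ball.

```bash
python3 -m creep '[[[0,0,0],[0,0,-0.18]],[[0,0,0],[0,0,-0.18]],[[0,0,0],[0,0,-0.18]],[[0,0,0],[0,0,-0.18]],[[0,0,0],[0,0,-0.18]],[[0,0,0],[0,0,-0.18]],[[0,0,0],[0,0,-0.18]],[[0,0,0],[0,0,-0.18]],[[0,0,0],[0,0,-0.18]],[[0,0,0],[0,0,0]]]'; python3 -c "
from h import *
o=bot.get_obs();print(o['clock'],o['eef_pos'],o['joint_pos'],R.from_quat(o['tool_rot']).as_matrix().round(3))"
```

```text
clock: 3.9
eef_pos: [0.5386, 0.0815, 0.1954]
tool_rot: [0.647, 0.762, 0.022, -0.024]
ft_force: [0.1, -0.7, -0.3]
grip_width: -0.0002
grasp_force: 0.0
3.9 [0.53858827 0.08146958 0.19537277] [0.11415627 0.34704674 0.0552049  1.28036666 0.06459033 1.52269281] [[-0.161  0.987 -0.009]
 [ 0.985  0.161  0.064]
 [ 0.065  0.002 -0.998]]
```

```bash
python3 -m creep '[[[0,0,0],[0,-0.065,0.09]],[[35,4,0],[0,0,0]],[[35,4,0],[0,0,0]],[[0,0,0],[0,0,0]],[[0,0,35],[0,0,0]],[[0,0,35],[0,0,0]],[[0,0,35],[0,0,0]],[[0,0,0],[0,0,0]]]'; python3 -c "
from h import *
p=vision.camera('scene');cv2.imwrite('pics/s2.png',p['image'][60:340,180:540])
print([(r['position'],r['score']) for r in vision.place_of(p,'pawl_ball')[:2]])
o=bot.get_obs();print(o['clock'],o['eef_pos'],R.from_quat(o['tool_rot']).as_matrix().round(3))"
```

```text
clock: 4.9
eef_pos: [0.5388, 0.1504, 0.0873]
tool_rot: [0.681, 0.732, -0.004, -0.002]
ft_force: [-1.0, 0.3, 0.5]
grip_width: 0.0
grasp_force: 0.0
[([413.1, 222.8], 0.85)]
5.0 [0.54188695 0.15152086 0.09076618] [[-0.073  0.997 -0.   ]
 [ 0.997  0.073 -0.001]
 [-0.001 -0.001 -1.   ]]
```

View pics/s2.png

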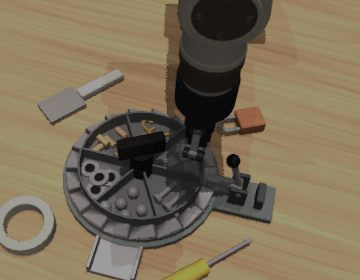

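The fingers are down beside the tray, inside the ball at (233,162), and clear of it. Now I push outward.

```bash
python3 -m creep '[[[15,0,0],[0,0,0]],[[15,0,0],[0,0,0]],[[12,0,0],[0,0,0]],[[12,0,0],[0,0,0]],[[12,0,0],[0,0,0]],[[12,0,0],[0,0,0]],[[12,0,0],[0,0,0]],[[8,0,0],[0,0,0]],[[0,0,0],[0,0,0]],[[0,0,0],[0,0,0]]]'; python3 -c "
from h import *
p=vision.camera('scene');cv2.imwrite('pics/s3.png',p['image'][60:340,180:540])
print([(r['position'],r['score'],at_z(p,r['position'],.071)) for r in vision.place_of(p,'pawl_ball')[:2]])
o=bot.get_obs();print(o['clock'],o['eef_pos'])"
```

```text
clock: 6.25
eef_pos: [0.5342, 0.2496, 0.0898]
tool_rot: [0.68, 0.733, -0.001, -0.0]
ft_force: [0.4, -0.7, -0.7]
grip_width: 0.0001
grasp_force: 0.0
[([462.1, 244.3], 0.97, array([0.53338845, 0.27976027, 0.071     ]))]
6.35 [0.53427798 0.24938348 0.08990092]
```

View pics/s3.png

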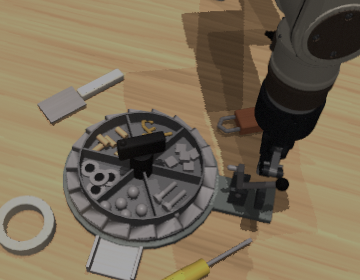

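The lever lies thrown back: the ball is at (282,184) in the crop, about 209 mm from the axis. Next I lift, move over the knob, turn across the bar and open.

```bash
python3 -m creep '[[[0,0,-45],[0,0,0]],[[0,0,-45],[0,0,0]],[[-59,0,0],[0,0,0]],[[-59,0,0],[0,0,0]],[[-60,0,0],[0,0,0]],[[0,0,0],[0,0,-0.171]],[[0,0,0],[0,0,-0.171]],[[0,0,0],[0,0,-0.171]],[[0,0,0],[0,0,0]],[[0,0,0],[0,0,0]]]' 60; python3 -c "
from h import *
o=bot.get_obs();M=R.from_quat(o['tool_rot']).as_matrix();print(o['clock'],o['eef_pos'],o['joint_pos'][5],M.round(3),np.arctan2(M[1,0],M[0,0]),M.T@(np.array([.549,.0715,.078])-o['eef_pos']))
p=vision.camera('scene')
for q,z in(('knob_grip',.091),('pawl_ball',.071)): print([(r['position'],r['score'],at_z(p,r['position'],z)) for r in vision.place_of(p,q)[:1]])"
```

```text
clock: 7.6
eef_pos: [0.5475, 0.0722, 0.18]
tool_rot: [0.473, 0.881, -0.0, -0.0]
ft_force: [-0.7, 0.7, 0.1]
grip_width: 0.0597
grasp_force: 0.0
7.6 [0.54754969 0.07217606 0.1799965 ] 1.1170082692901149 [[-0.552  0.834 -0.001]
 [ 0.834  0.552 -0.   ]
 [ 0.    -0.001 -1.   ]] 2.1558410405753534 [-0.00136681  0.00092328  0.10199572]
[([319.3, 204.7], 0.77, array([0.54874045, 0.06806659, 0.091     ]))]
[([461.6, 247.2], 0.62, array([0.53837161, 0.27995516, 0.071     ]))]
```

```bash
python3 -m creep '[[[0,0,34],[0,0,0]],[[0,0,34],[0,0,0]],[[0,0,34],[0,0,0]],[[0,0,0],[0,0,0]],[[0,0,0],[0,0,0]]]' && python3 -m creep '[[[0,0,0],[0,0,0]],[[0,0,0],[0,0,0]],[[0,0,0],[0,0,0]],[[0,0,0],[0,0,0]],[[0,0,0],[0,0,0]],[[0,0,0],[0,0,0]]]' 0
```

```text
clock: 8.38
eef_pos: [0.5484, 0.0725, 0.0791]
tool_rot: [0.472, 0.882, 0.0, 0.0]
ft_force: [-0.3, -0.4, 1.0]
grip_width: 0.0597
grasp_force: 0.0
clock: 9.12
eef_pos: [0.5488, 0.0727, 0.0794]
tool_rot: [0.472, 0.882, 0.001, 0.001]
ft_force: [0.9, 2.0, 5.6]
grip_width: 0.017
grasp_force: 60.9
```

The grip is firm at 17 mm and 61 N. I turn it back 1.05 rad.

```bash
python3 -m creep '[[[0,0,0],[0,0,-0.105]],[[0,0,0],[0,0,-0.105]],[[0,0,0],[0,0,-0.105]],[[0,0,0],[0,0,-0.105]],[[0,0,0],[0,0,-0.105]],[[0,0,0],[0,0,-0.105]],[[0,0,0],[0,0,-0.105]],[[0,0,0],[0,0,-0.105]],[[0,0,0],[0,0,-0.105]],[[0,0,0],[0,0,-0.105]],[[0,0,0],[0,0,0]],[[0,0,0],[0,0,0]]]' && python3 -m creep '[[[0,0,0],[0,0,0]],[[0,0,0],[0,0,0]],[[0,0,0],[0,0,0]],[[0,0,0],[0,0,0]],[[0,0,0],[0,0,0]],[[0,0,-20],[0,0,0]],[[0,0,-40],[0,0,0]],[[0,0,-50],[0,0,0]],[[0,62,0],[0,0,0]],[[0,62,0],[0,0,0]],[[0,62,0],[0,0,0]],[[0,0,0],[0,0,0]]]' 50
python3 - <<'E'
from h import *
p=vision.camera('top');cv2.imwrite('pics/t4.png',cv2.resize(p['image'][80:320,160:480],None,fx=2,fy=2))
P=np.array([X for v in range(150,270) for u in range(260,390) if p["z_map"][v,u]>0 for X in [at_depth(p,(u,v))] if .099<X[2]<.12 and np.hypot(X[0]-.548,X[1]-.071)<.05])
if len(P)>50:
    w,V=np.linalg.eigh(np.cov(P[:,:2].T));print(len(P),P.mean(0),np.arctan(V[1,1]/V[0,1]))
print([(r['position'],r['score'],at_z(p,r['position'],.071)) for r in vision.place_of(p,'pawl_ball')[:1]])
o=bot.get_obs();print(o['eef_pos'],o['clock'])
E
```

```text
clock: 10.62
eef_pos: [0.5483, 0.0717, 0.0794]
tool_rot: [-0.033, 0.999, -0.001, 0.001]
ft_force: [-0.9, -1.9, 7.9]
grip_width: 0.0169
grasp_force: 61.1
clock: 12.12
eef_pos: [0.5342, 0.2624, 0.1875]
tool_rot: [-0.037, 0.999, 0.0, -0.0]
ft_force: [-0.7, 0.2, -0.5]
grip_width: 0.0504
grasp_force: 0.0
406 [0.54787953 0.07187857 0.10550481] 0.06499536574169656
[([326.7, 192.8], 0.67, array([0.55752186, 0.07061177, 0.071     ]))]
[0.53470562 0.25848039 0.18751652] 12.225
```

View pics/t4.png

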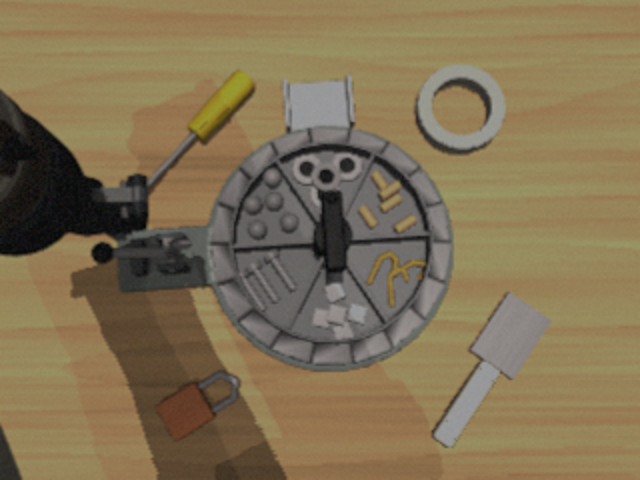

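The washer pocket at (327,175) lines up with the lip at (320,105). The bar angle is 0.065 rad against about 0.068 for the lip. The ball at (102,252) is still thrown back, and the gripper is clear above everything.

```bash
python3 -c "
from h import *
print(workorder.job_done())"
```

```text
the job is handed in; nothing more can be done
None
```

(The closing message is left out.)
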